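Start the stage's clamp bolt in its threaded boss

TASK

The sample stage's clamp bolt (the upright black knurled knob) only rests on the start of its thread. Turn it by its knob backward (anticlockwise seen from above) until you feel it drop by one thread, then turn it forward (clockwise) one full turn from there, re-gripping as needed, and finish while still holding the knob gripped and still, with the bolt started one turn. Leave the things lying around it alone.

Things in the scene. Friction and masses are not known exactly. Their poses are not given: they have to be found in the camera images.
- stage: Fixed sample stage: aluminium slotted bed 200 x 400 mm (x, y), top 30 mm up, with a foot plate 90 x 300 mm, top 42 mm up. Origin on the table under the bed's centre, y along its length. At y = +100 mm a pillar with a black table 90 x 90 mm, its top 165 mm up. At x = 0, y = -100 mm a round steel boss, diameter 44 mm, its top 82 mm up, with the bolt in it (right-hand thread, 6 mm pitch).
- bolt: Clamp bolt upright in the boss: round black knurled knob, diameter 36 mm, 28 mm high, on a 22 mm shank. Origin on the axis at mid-height of the knob, about 121 mm above the table at the start; it goes up and down with the bolt but does not turn. The bolt only slides along and turns about its upright axis. A light spring pulls it down with 6 N (weight 1.2 N more). It stays where it is when let go.
- turn (a joint): Bolt angle (rad): 0 at the start, positive clockwise from above (forward), counts on over turns. Backward the bolt climbs 1 mm per rad until, 0.5 to 1.7 rad back, its thread passes the flight's end: it drops 6 mm if free, or hangs on the gripping fingers with 7 N or more until let down. Turning needs about 0.2 N m.
- jar: Bystander: closed amber glass jar, diameter 52 mm, 70 mm high, standing; origin centre of its underside.
- lens: Bystander: black lens barrel, diameter 42 mm, 67 mm high, standing; origin centre of its underside.
- driver: Bystander: screwdriver, 160 mm long, lying; origin under its middle.
- bolt_top (a point): Centre of the knob's flat top, 14 mm above the bolt's origin: 135 mm above the table at the start, about 130 mm just after the drop, and drawn down 1 mm per rad turned forward from there: about 124 mm after one turn. Turned further back after the drop the bolt climbs again.

How it is judged:
On the way, in this order (a step that is already met when the one before it is completed fails the run):
1. the bolt, turned backward, has dropped by one thread (height (world z) of bolt below 0.1175 m and value of joint turn below -0.3 rad), for 0.1 s.
2. the bolt has been turned forward about one turn from the drop (height (world z) of bolt below 0.1115 m and value of joint turn above 3.3 rad), for 0.1 s.
At the end, for the whole second after the job is handed in: The bolt is started one turn in from the drop, give or take a quarter turn (its origin 108.5 to 111.5 mm above the table, its angle above 3.3 rad), it is not turning, and the fingers still grip the knob with more than 5 N (all of step 2 and height (world z) of bolt above 0.1085 m and velocity of joint turn between -0.1 and 0.1 rad/s and contact force between the fingers and bolt above 5 N); the arm keeps its last pose, push and grip.
It fails at once if a bystander was moved by more than 25 mm (distance of any of jar, lens, driver from where it was at the start of the episode above 0.025 m).
It also fails if it takes over 67 s, if anything falls off the work surface, if the arm or the gripper's body presses on something with over 40 N, if the wrist force passes 120 N, or if a joint passes its speed limit or range.

ROBOT

A 7-joint arm with a two-finger parallel gripper is mounted at the origin on the work surface. World frame = base frame: x ahead of the robot, y to its left, z up, the work surface at z = 0. Lengths are in m, angles in rad, forces in N, time in s.
With the tool pointing down it reaches from about 0.4 to 0.875 m from the base axis. Payload 6.5 kg.
Tool frame: the origin (TCP) lies between the finger pads; the fingertips stand arm.tips_ahead ahead of it and the grasp point (between the pads) lies 11 mm behind it (arm.tips_ahead is the distance from the TCP to the fingertips, in m); z points along the fingers, y is the line along which they close (so a half turn about z gives the same grasp; the last joint's range is limited). The gripper opens to 85 mm and grips with 20 to 120 N. Pads are 22 mm wide; open, the fingers measure 114 mm over their backs; the gripper's body (76 mm by 85 mm) begins 54 mm behind the grasp point. The pads swing forward as they close: fully open they stand 13 mm farther back than shut.
Start: joints at [1.2, 0.536, -0.004, 1.538, 0.003, 1.067, -0.071], TCP at [0.195, -0.62, 0.239] pointing down, gripper open.
Joint ranges: [-2.7, 2.7], [-0.37, 2.16], [-1.27, 1.26], [0.24, 2.4], [-1.31, 4.45], [0.19, 1.91], [-2.76, 2.76]. Speed limits (rad/s): [2.39, 2.39, 3.14, 3.14, 3.14, 3.14, 3.14].

INTERFACE

Orientations are given as a 3x3 rotation matrix whose columns are the frame's x, y, z axes.
In Python, from plant import arm gives the robot as it stands.
- The arm moves only by the shell command python3 steer.py [OPENING] [FORCE], which reads ROWS from standard input. ROWS is a JSON object with one list for each field, all of the same length, 1 to 10, a row being the entries at one place: sx, sy, sz (the shift in m), turn (a turn about the tool's z in rad); each row is the pose to reach, as a shift and turn from the pose commanded when the command began, along the tool's axes at that moment; what a row does not reach only later rows make up. A row lasts 1/8 s, in which the tool goes at most 0.0625 m and 0.188 rad, less where a joint would pass 70% of its speed; a pose out of reach is approached as far as the arm can. OPENING is the finger opening in m, set as the command begins (- or left out keeps the last). The fingers move at their own pace and stop on an object; FORCE is the grip in N (left out, the last holds). Time passes only in rows, so rows that do not move let the fingers close. It prints the time, the measured TCP pose, the force, the opening and the grip force at its end. Input that does not fit is refused with a message, and nothing moves.
- arm.observe(): the state, without advancing time (a new reading comes with each control period).
- arm.get_image(name): name is "scene" or "top"; returns the picture (400x640x3 uint8, blue, green, red); there is no depth.
- arm.camera_info(name): a dict with "fx", "fy", "cx", "cy" (pixels), "D" ([k1, k2, p1, p2, k3] as OpenCV has them; the pictures are not rectified), "cam_to_world" (4x4, takes a point from camera to world coordinates). Camera axes: x right, y down, z forward; pixel columns grow to the right and rows downward; lengths in m; the calibration is good to about 2 mm. A picture is of the moment at which its call begins. camera_info takes no time and is no camera call.
- arm.hand_in(): hands the job in; it is judged then, once.
The state is a dict: "clock": time; "qpos": joint angles; "qd": joint speeds; "joint_torque": joint torques, N m; "tcp_pos": TCP position; "eef_rot": TCP orientation; "force": force on the tool from outside, world axes, zero at the start; "wrist_torque": the same for the moment, N m; "grip_width": finger opening in m; "finger_force": force on a finger pad.
Only numpy, scipy, OpenCV 4.12 (cv2) and the standard library are available. Lean on these libraries where they do the work, as an engineer would, in place of code of your own. Each camera call takes 0.05 s, during which the arm holds its last target. There are 200 camera calls.

## Working session

There is one attempt and no reset: what is moved stays moved. The work goes in short steps, Python scripts to look and compute and a shell command to move; the robot and the scene stay as the last step left them, time stands still between calls to the robot, and variables do not carry over. Pictures are saved under pics/ and viewed, at most 10 in all, crops included, and the job is handed in when it is done.

```bash
mkdir -p pics
python3 - <<'E'
from plant import arm
import cv2
for n in("scene","top"):
    cv2.imwrite(f"pics/{n}0.png",arm.get_image(n))
    c=arm.camera_info(n);print(n,c)
s=arm.observe();print(s,arm.tips_ahead)
E
```

```text
scene {'fx': 396.1047997093908, 'fy': 396.1047997093908, 'cx': 310.7161723039651, 'cy': 202.80261261941433, 'D': array([-0.04053414,  0.        ,  0.        ,  0.        ,  0.        ]), 'cam_to_world': array([[ 0.48048431,  0.69829471, -0.53058395,  1.05259999],
       [ 0.87691125, -0.37376843,  0.30219832, -0.41220797],
       [ 0.01270795, -0.61047659, -0.79193235,  0.89806653],
       [ 0.        ,  0.        ,  0.        ,  1.        ]])}
top {'fx': 455.7170833440278, 'fy': 455.7170833440278, 'cx': 319.14491628093066, 'cy': 200.79147564605012, 'D': array([-0.12474421,  0.        ,  0.        ,  0.        ,  0.        ]), 'cam_to_world': array([[ 0.00490424, -0.99333666,  0.11514435,  0.3938771 ],
       [-0.99974588, -0.00740402, -0.0212923 , -0.09450975],
       [ 0.02200296, -0.11501067, -0.99312054,  1.18080679],
       [ 0.        ,  0.        ,  0.        ,  1.        ]])}
{'clock': 0.1, 'qpos': array([ 1.1997855 ,  0.53711705, -0.00442649,  1.53871109,  0.00259627,
        1.06728985, -0.07119136]), 'qd': array([ 6.02169703e-05, -2.75141081e-03,  7.34077340e-04, -4.37394334e-03,
       -1.93516202e-05, -2.58253819e-04, -5.80962391e-04]), 'joint_torque': array([ 2.75040322e-03, -5.84557164e+01,  1.05209548e+00, -2.59770620e+01,
        1.26880212e-02,  4.70779240e-03, -5.34285661e-06]), 'tcp_pos': array([ 0.19489988, -0.6195439 ,  0.23850819]), 'eef_rot': array([[ 9.53883306e-01,  3.00177146e-01, -5.64894083e-04],
       [ 3.00177656e-01, -9.53882270e-01,  1.41072493e-03],
       [-1.15375065e-04, -1.51523555e-03, -9.99998845e-01]]), 'force': array([-0.76171113,  0.6298879 , -0.07150368]), 'wrist_torque': array([-0.01289935,  0.00837733,  0.01141622]), 'finger_force': 0.0, 'grip_width': 0.08553381666228292} 0.008
```

View pics/top0.png

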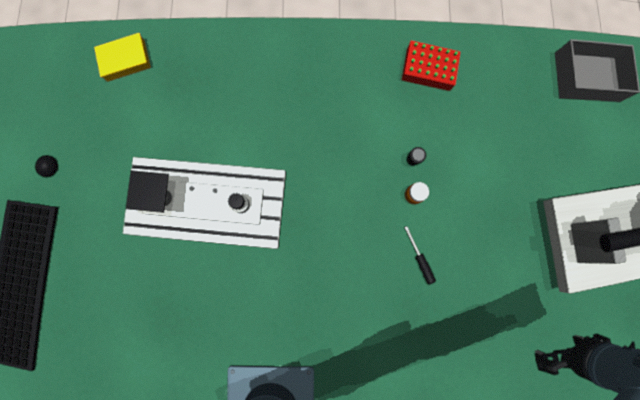

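View pics/scene0.png

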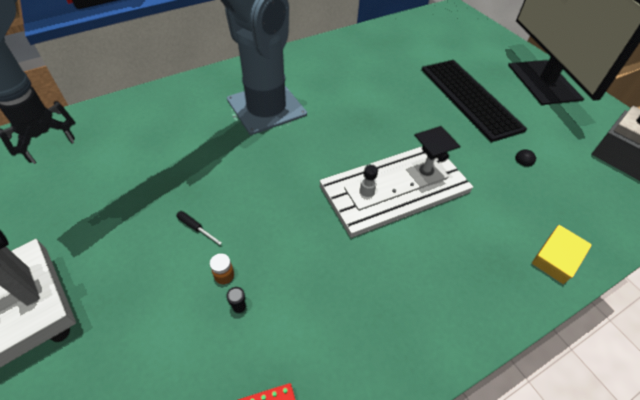

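The top view shows the bolt knob near (237,201) and the pillar table near (148,191). The scene view shows the knob near (371,172). The bystanders are about 0.4 m to the right of the stage, well clear of the bolt.

Run:
```python
import cv2,numpy as np
a=cv2.imread("pics/top0.png")[180:225,210:270];b=cv2.imread("pics/scene0.png")[155:200,341:401]
cv2.imwrite("pics/c.png",np.hstack([cv2.resize(i,None,fx=6.5,fy=6.5,interpolation=cv2.INTER_CUBIC) for i in(a,b)]))
```

```text
(no output)
```

View pics/c.png

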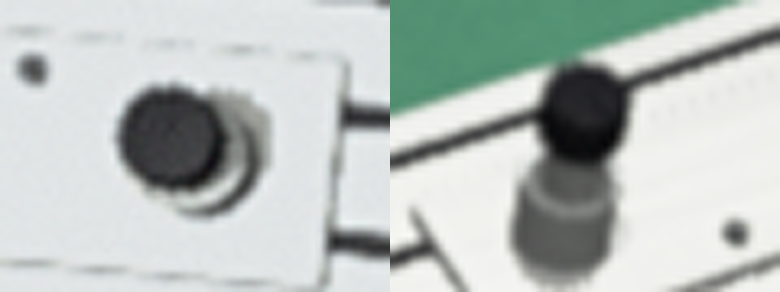

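```bash
cat > h.py <<'E'
import numpy as np,cv2
from plant import arm
def ray(n,u,v):
    c=arm.camera_info(n);K=np.array([[c["fx"],0,c["cx"]],[0,c["fy"],c["cy"]],[0,0,1]])
    p=cv2.undistortPoints(np.array([[[u,v]]],float),K,c["D"]).ravel();T=c["cam_to_world"]
    return T[:3,3],T[:3,:3]@np.r_[p,1]
def at(n,u,v,z):
    o,d=ray(n,u,v);return o+d*(z-o[2])/d[2]
E
python3 - <<'E'
from h import *
print(at("top",235.8,200.6,.128),at("scene",370.3,171.9,.121))
print("pillar table",at("top",148,191,.165))
(o,d),(p,e)=ray("top",235.8,200.6),ray("scene",370.3,171.9)
t=np.linalg.lstsq(np.c_[d,-e],p-o,rcond=None)[0];print(o+d*t[0],p+e*t[1])
b=(at("top",235.8,200.6,.128)+at("scene",370.3,171.9,.121))/2
s=arm.observe();print("tool delta to bolt, TCP z .200:",s["eef_rot"].T@(np.r_[b[:2],.2]-s["tcp_pos"]))
E
```

```text
[0.51494435 0.07688123 0.128     ] [0.51584497 0.07293042 0.121     ]
pillar table [0.53115469 0.27289181 0.165     ]
[0.51597895 0.07834588 0.11900306] [0.51388941 0.07469793 0.11816891]
tool delta to bolt, TCP z .200: [ 0.51417735 -0.56615973  0.03930677]
```

The bolt is at about (0.515, 0.0755).

```bash
echo '{"sx":[0.03, 0.07, 0.11, 0.15, 0.19, 0.23, 0.27, 0.31, 0.35, 0.39], "sy":[-0.033, -0.077, -0.121, -0.165, -0.209, -0.253, -0.297, -0.341, -0.385, -0.429], "sz":[0, 0, 0, 0, 0, 0, 0, 0, 0, 0], "turn":[0, 0, 0, 0, 0, 0, 0, 0, 0, 0]}' | python3 steer.py 0.085 40
python3 - <<'E'
from h import *
s=arm.observe();print(s["qpos"],"delta:",s["eef_rot"].T@(np.r_[.515,.0755,.2]-s["tcp_pos"]))
E
```

```text
clock: 1.35
tcp_pos: [0.4387, -0.092, 0.2393]
eef_rot: [[0.954, 0.3, 0.0], [0.3, -0.954, -0.0], [0.0, 0.0, -1.0]]
force: [1.3, -0.3, -0.2]
grip_width: 0.0852
finger_force: 0.0
[ 0.3932033   0.21052687 -0.32372218  2.03304002  0.08457823  0.91025559
 -1.24204838] delta: [ 0.12302666 -0.13696108  0.03925176]
```

```bash
echo '{"sx":[0.04, 0.08, 0.11, 0.123, 0.123, 0.123, 0.123], "sy":[-0.044, -0.088, -0.12, -0.137, -0.137, -0.137, -0.137], "sz":[0, 0, 0, 0.02, 0.039, 0.039, 0.039], "turn":[0, 0, 0, 0, 0, 0, 0]}' | python3 steer.py
python3 - <<'E'
from h import *
s=arm.observe();print(s["qpos"],"delta:",s["eef_rot"].T@(np.r_[.515,.0755,.112]-s["tcp_pos"]))
cv2.imwrite("pics/a.png",np.vstack([cv2.resize(arm.get_image("scene")[80:230,280:480],(400,300)),cv2.resize(arm.get_image("top")[130:280,140:340],(400,300))]))
E
```

```text
clock: 2.22
tcp_pos: [0.5147, 0.0735, 0.2008]
eef_rot: [[0.954, 0.3, 0.0], [0.3, -0.954, -0.0], [0.0, 0.0, -1.0]]
force: [-0.6, 0.0, 0.3]
grip_width: 0.0848
finger_force: 0.0
[ 0.08619431  0.39483735 -0.39101095  1.89887083  0.19104533  0.88365486
 -1.66603753] delta: [ 0.00081117 -0.00184968  0.08878181]
```

View pics/a.png

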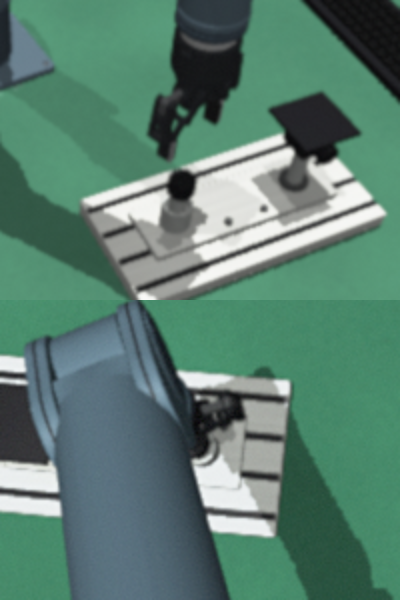

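The open gripper stands above the knob in the scene view. It also overlaps the boss in the top view.

```bash
echo '{"sx":[0.0008, 0.0008, 0.0008, 0.0008, 0.0008, 0.0008, 0.0008], "sy":[-0.0018, -0.0018, -0.0018, -0.0018, -0.0018, -0.0018, -0.0018], "sz":[0.02, 0.04, 0.06, 0.075, 0.0888, 0.0888, 0.0888], "turn":[0, 0, 0, 0, 0, 0, 0]}' | python3 steer.py && echo '{"sx":[0, 0, 0, 0, 0, 0], "sy":[0, 0, 0, 0, 0, 0], "sz":[0, 0, 0, 0, 0, 0], "turn":[0, 0, 0, 0, 0, 0]}' | python3 steer.py 0.03 30
python3 - <<'E'
from h import *
s=arm.observe();print(s["eef_rot"].T@s["force"],s["wrist_torque"])
E
```

```text
clock: 3.2
tcp_pos: [0.5152, 0.0759, 0.1119]
eef_rot: [[0.954, 0.3, 0.001], [0.3, -0.954, 0.0], [0.001, 0.0, -1.0]]
force: [0.3, -0.8, 0.1]
grip_width: 0.0847
finger_force: 0.0
clock: 3.95
tcp_pos: [0.5149, 0.076, 0.1118]
eef_rot: [[0.954, 0.3, 0.0], [0.3, -0.954, 0.0], [0.0, -0.0, -1.0]]
force: [-1.9, 0.7, 4.5]
grip_width: 0.035
finger_force: 29.6
[-1.5629204  -1.25908315 -4.48400214] [ 0.08230468  0.3420128  -0.01004569]
```

```bash
echo '{"sx":[0, 0, 0, 0, 0], "sy":[0, 0, 0, 0, 0], "sz":[0, -0.0002, -0.0003, -0.0004, -0.0004], "turn":[-0.1, -0.2, -0.3, -0.4, -0.4]}' | python3 steer.py - 45
python3 - <<'E'
from h import *
s=arm.observe();print(s["qpos"],s["wrist_torque"])
E
```

```text
clock: 4.58
tcp_pos: [0.515, 0.0758, 0.1121]
eef_rot: [[0.762, 0.648, 0.001], [0.648, -0.762, 0.0], [0.001, 0.0, -1.0]]
force: [-1.1, -0.0, 4.6]
grip_width: 0.0346
finger_force: 44.9
[ 0.11804938  0.54506375 -0.44644147  1.95247019  0.34693515  0.71837977
 -1.40197857] [0.06886854 0.13668567 0.16316195]
```

```bash
echo '{"sx":[0, 0, 0], "sy":[0, 0, 0], "sz":[-0.0001, -0.0002, -0.0002], "turn":[-0.1, -0.2, -0.2]}' | python3 steer.py|egrep 'tcp|rot|force'; python3 -c "
from h import *
print(arm.observe()['wrist_torque'])"
```

```text
tcp_pos: [0.5151, 0.0757, 0.1123]
eef_rot: [[0.619, 0.785, 0.001], [0.785, -0.619, 0.0], [0.001, 0.0, -1.0]]
force: [-0.5, -0.3, 6.2]
finger_force: 45.1
[-0.26609213 -0.02077603 -0.01127066]
```

```bash
echo '{"sx":[0, 0, 0], "sy":[0, 0, 0], "sz":[-0.0001, -0.0002, -0.0002], "turn":[-0.1, -0.2, -0.2]}' | python3 steer.py|egrep 'tcp|rot|force'; python3 -c "
from h import *
print(arm.observe()['wrist_torque'])"
```

```text
tcp_pos: [0.5153, 0.0756, 0.1125]
eef_rot: [[0.451, 0.892, 0.001], [0.892, -0.451, 0.0], [0.0, 0.001, -1.0]]
force: [-1.9, -0.7, 5.8]
finger_force: 45.0
[-0.18594232 -0.17471088  0.00246862]
```

```bash
echo '{"sx":[0, 0, 0], "sy":[0, 0, 0], "sz":[-0.0001, -0.0002, -0.0002], "turn":[-0.1, -0.2, -0.2]}' | python3 steer.py|egrep 'tcp|rot|force'; python3 -c "
from h import *
print(arm.observe()['wrist_torque'])"
```

```text
tcp_pos: [0.5153, 0.0756, 0.1127]
eef_rot: [[0.266, 0.964, 0.001], [0.964, -0.266, 0.0], [0.0, 0.001, -1.0]]
force: [0.3, -1.0, 3.4]
finger_force: 44.8
[-0.08106226 -0.06417573  0.05936078]
```

```bash
echo '{"sx":[0, 0], "sy":[0, 0], "sz":[-0.0001, -0.0002], "turn":[-0.1, -0.2]}' | python3 steer.py|egrep 'tcp|rot|force'; python3 -c "
from h import *
print(arm.observe()['wrist_torque'])"
```

```text
tcp_pos: [0.5155, 0.0756, 0.1129]
eef_rot: [[0.067, 0.998, 0.001], [0.998, -0.067, -0.0], [0.0, 0.001, -1.0]]
force: [-0.2, -0.2, 3.7]
finger_force: 45.0
[-0.0702066  -0.28281435 -0.2033599 ]
```

```bash
echo '{"sx":[0, 0], "sy":[0, 0], "sz":[-0.0001, -0.0002], "turn":[-0.1, -0.2]}' | python3 steer.py|egrep 'tcp|rot|force'; python3 -c "
from h import *
print(arm.observe()['wrist_torque'])"
```

```text
tcp_pos: [0.5155, 0.0756, 0.1129]
eef_rot: [[-0.133, 0.991, 0.001], [0.991, 0.133, 0.0], [0.0, 0.001, -1.0]]
force: [3.1, 0.1, -3.0]
finger_force: 45.5
[ 0.0390942  -0.76177828 -0.08783528]
```

The axial force shifted by about -7 N, so the bolt seems to have passed the flight's end and to be hanging on the fingers. I'll lower it gently.

```bash
echo '{"sx":[0, 0, 0], "sy":[0, 0, 0], "sz":[0.0005, 0.001, 0.001], "turn":[0, 0, 0]}' | python3 steer.py|egrep 'tcp|force'
```

```text
tcp_pos: [0.5154, 0.0756, 0.1123]
force: [0.9, -1.0, 6.0]
finger_force: 46.5
```

```bash
echo '{"sx":[0, 0, 0], "sy":[0, 0, 0], "sz":[0.001, 0.002, 0.002], "turn":[0, 0, 0]}' | python3 steer.py|egrep 'tcp|force'
```

```text
tcp_pos: [0.5156, 0.0747, 0.1101]
force: [1.9, -2.9, 3.9]
finger_force: 46.8
```

```bash
echo '{"sx":[0, 0, 0], "sy":[0, 0, 0], "sz":[0.001, 0.002, 0.002], "turn":[0, 0, 0]}' | python3 steer.py|egrep 'tcp|force'
```

```text
tcp_pos: [0.5157, 0.0748, 0.1092]
force: [-1.0, -3.9, 16.7]
finger_force: 48.3
```

```bash
echo '{"sx":[0, 0, 0], "sy":[0, 0, 0], "sz":[0.0005, 0.001, 0.001], "turn":[0, 0, 0]}' | python3 steer.py|egrep 'tcp|force'
```

```text
tcp_pos: [0.5157, 0.0748, 0.109]
force: [-5.6, -6.0, 28.5]
finger_force: 49.4
```

```bash
echo '{"sx":[0, 0, 0, 0, 0, 0, 0, 0, 0, 0], "sy":[0, 0, 0, 0, 0, 0, 0, 0, 0, 0], "sz":[-0.0015, -0.0015, -0.0015, -0.0015, -0.02, -0.05, -0.085, -0.085, -0.085, -0.085], "turn":[0, 0, 0, 0, 0, 0, -0.1, -0.28, -0.46, -0.64]}' | python3 steer.py 0.085
python3 - <<'E'
from h import *
im=arm.get_image("scene");cv2.imwrite("pics/s1.png",im)
a=cv2.imread("pics/scene0.png")
cv2.imwrite("pics/cmp.png",np.hstack([cv2.resize(i[155:200,346:396],None,fx=8,fy=8,interpolation=cv2.INTER_CUBIC) for i in(a,im)]))
print(arm.observe()["qpos"])
def px(P):
    c=arm.camera_info("scene");T=np.linalg.inv(c["cam_to_world"]);q=T[:3,:3]@P+T[:3,3];return q[1]/q[2]*c["fy"]
print(px(np.array([.515,.0755,.115]))-px(np.array([.515,.0755,.121])))
E
```

```text
clock: 8.95
tcp_pos: [0.515, 0.0758, 0.1932]
eef_rot: [[-0.703, 0.711, 0.001], [0.711, 0.703, -0.0], [-0.001, 0.001, -1.0]]
force: [-0.4, 0.2, 0.5]
grip_width: 0.0846
finger_force: 0.0
[ 0.47100567  0.54601982 -0.92048407  1.88355279  0.52403667  0.97326591
  0.09994354]
1.5202836210748707
```

View pics/cmp.png

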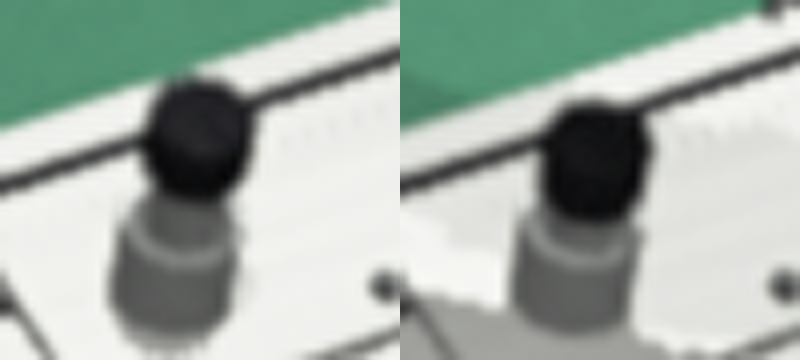

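The knob sits lower relative to the unmoved boss ring (its top edge went from row 75 to about row 100 in the ×8 crop), so it has dropped. I'll measure how far.

Run:
```python
import cv2,numpy as np
for n in("scene0","s1"):
    g=cv2.cvtColor(cv2.imread(f"pics/{n}.png"),6).astype(int)
    print(g[160:190,366:376:2].T)
```

```text
[[123 123 125 125 131 129 103  65  40  34  33  31  23  16  12  11  14  23
   34  56  74  81  81  81  84  99 122 122 104  93]
 [125 124 125 126 119  87  48  35  36  37  39  38  35  26  18  15  14  13
   12  33  63  82  87  88  87  91 109 126 112  95]
 [125 123 135 160 130  68  35  35  36  36  37  38  39  39  30  18  13  13
   13  23  54  80  89  90  90  95 116 129 112  94]
 [123 127 161 206 174  92  38  34  35  34  33  33  36  37  29  19  15  12
   12  26  55  77  88  91  93 104 124 123 103  89]
 [121 147 208 233 212 142  73  38  34  37  38  36  31  29  22  14  12  16
   57 111 139 131 118 113 120 122 115 103  95 101]]
[[128 127 129 131 160 209 223 188 124  63  26  18  20  21  19  17  16  14
   14  14  15  31  59  78  86 102 127 127 108  96]
 [129 128 127 154 217 237 226 156  69  20  16  20  20  22  23  23  20  15
   15  15  16  18  41  76  90  96 113 132 117  99]
 [129 129 139 189 233 240 215 136  60  22  17  18  19  18  22  21  21  16
   16  15  12  14  33  69  89  96 108 126 115  98]
 [128 131 166 226 241 242 235 174  81  27  16  16  19  17  18  20  19  18
   15  15  13  19  44  80  97 110 126 125 106  93]
 [126 154 216 239 241 242 237 178  85  30  21  16  16  18  19  16  16  11
   12  21  45  76 101 110 111 112 112 103  98 105]]
```

The pixels suggest a drop of about 11 mm rather than the expected 5 mm. I'll check the knob top height by touching it lightly with the closed fingers.

```bash
echo '{"sx":[0, 0, 0, 0, 0, 0, 0], "sy":[0, 0, 0, 0, 0, 0, 0], "sz":[0.01, 0.02, 0.03, 0.04, 0.045, 0.045, 0.045], "turn":[0, 0, 0, 0, 0, 0, 0]}' | python3 steer.py 0.0 |egrep 'tcp|force|width'; echo '{"sx":[0, 0, 0, 0, 0], "sy":[0, 0, 0, 0, 0], "sz":[0.002, 0.004, 0.006, 0.007, 0.007], "turn":[0, 0, 0, 0, 0]}' | python3 steer.py|egrep 'tcp|force'
```

```text
tcp_pos: [0.515, 0.0759, 0.1471]
force: [-0.4, -1.2, 0.2]
grip_width: -0.0001
finger_force: 0.0
tcp_pos: [0.5147, 0.0758, 0.1398]
force: [0.9, 0.3, -0.3]
finger_force: 0.0
```

```bash
echo '{"sx":[0, 0, 0], "sy":[0, 0, 0], "sz":[0.001, 0.002, 0.002], "turn":[0, 0, 0]}' | python3 steer.py|egrep 'tcp|force: \['; echo '{"sx":[0, 0], "sy":[0, 0], "sz":[0.001, 0.001], "turn":[0, 0]}' | python3 steer.py|egrep 'tcp|force: \['
```

```text
tcp_pos: [0.5147, 0.0758, 0.1378]
force: [-0.1, -0.4, 0.3]
tcp_pos: [0.5147, 0.0758, 0.1368]
force: [1.7, -0.1, 0.3]
```

```bash
echo '{"sx":[0, 0], "sy":[0, 0], "sz":[0.001, 0.001], "turn":[0, 0]}' | python3 steer.py|egrep 'tcp|force: \['
```

```text
tcp_pos: [0.5147, 0.0758, 0.1358]
force: [0.4, -0.0, -0.7]
```

```bash
echo '{"sx":[0, 0], "sy":[0, 0], "sz":[0.001, 0.001], "turn":[0, 0]}' | python3 steer.py|egrep 'tcp|force: \['; echo '{"sx":[0, 0], "sy":[0, 0], "sz":[0.001, 0.001], "turn":[0, 0]}' | python3 steer.py|egrep 'tcp|force: \['
```

```text
tcp_pos: [0.5147, 0.0758, 0.1348]
force: [0.4, 0.6, 0.6]
tcp_pos: [0.5147, 0.0758, 0.1338]
force: [-1.2, 0.5, -0.4]
```

```bash
echo '{"sx":[0, 0], "sy":[0, 0], "sz":[0.001, 0.001], "turn":[0, 0]}' | python3 steer.py|egrep 'tcp|force: \['
```

```text
tcp_pos: [0.5147, 0.0758, 0.1328]
force: [-0.4, 0.4, 0.0]
```

```bash
echo '{"sx":[0, 0], "sy":[0, 0], "sz":[0.001, 0.001], "turn":[0, 0]}' | python3 steer.py|egrep 'tcp|force: \['
```

```text
tcp_pos: [0.5148, 0.0758, 0.1319]
force: [0.7, -0.8, 1.1]
```

```bash
echo '{"sx":[0, 0], "sy":[0, 0], "sz":[0.001, 0.001], "turn":[0, 0]}' | python3 steer.py|egrep 'tcp|force: \['
```

```text
tcp_pos: [0.5149, 0.0758, 0.1316]
force: [-2.1, -1.3, 8.7]
```

```bash
echo '{"sx":[0, 0], "sy":[0, 0], "sz":[0.0005, 0.0005], "turn":[0, 0]}' | python3 steer.py|egrep 'tcp|force: \['
```

```text
tcp_pos: [0.5149, 0.0758, 0.1315]
force: [-3.9, -2.4, 13.6]
```

Touch contact gives a top height of about 0.124. I'll check this against predicted image rows for the candidate heights.

Run:
```python
from h import *
c=arm.camera_info("scene");T=np.linalg.inv(c["cam_to_world"]);K=np.array([[c["fx"],0,c["cx"]],[0,c["fy"],c["cy"]],[0,0,1]])
a=np.linspace(0,6.283,200)
def rows(z0,z1,r,xy=(.515,.0757)):
    P=np.vstack([np.c_[xy[0]+r*np.cos(a),xy[1]+r*np.sin(a),0*a+z] for z in(z0,z1)])
    p=cv2.projectPoints(P,cv2.Rodrigues(T[:3,:3])[0],T[:3,3],K,c["D"])[0][:,0]
    return p.min(0),p.max(0)
for z in(.121,.1163,.110):print(z,rows(z-.014,z+.014,.018))
print("boss top",rows(.082,.082,.022))
```

```text
0.121 (array([363.5690817 , 162.72002851]), array([378.57212864, 179.93203394]))
0.1163 (array([363.36306811, 163.9398202 ]), array([378.30861247, 181.09178707]))
0.11 (array([363.0891001, 165.5615495]), array([377.95822471, 182.63363389]))
boss top (array([361.02215083, 174.91044863]), array([377.17187598, 187.14670224]))
```

Both measurements agree that the knob is about 11 mm lower, with the bolt near 0.110. That is lower than a single drop explains. I'll re-grip it and feel whether it is held axially.

```bash
echo '{"sx":[0, 0, 0, 0, 0, 0, 0, 0, 0, 0], "sy":[0, 0, 0, 0, 0, 0, 0, 0, 0, 0], "sz":[-0.02, -0.03, -0.03, -0.03, -0.03, -0.01, 0.01, 0.0265, 0.0265, 0.0265], "turn":[0, 0, 0, 0, 0, 0, 0, 0, 0, 0]}' | python3 steer.py 0.085 45|egrep 'tcp|force|width'; echo '{"sx":[0, 0, 0, 0, 0, 0], "sy":[0, 0, 0, 0, 0, 0], "sz":[0, 0, 0, 0, 0, 0], "turn":[0, 0, 0, 0, 0, 0]}' | python3 steer.py 0.03 45; echo '{"sx":[0, 0, 0], "sy":[0, 0, 0], "sz":[-0.0005, -0.001, -0.001], "turn":[0, 0, 0]}' | python3 steer.py|egrep 'tcp|force|width'
```

```text
tcp_pos: [0.5149, 0.0761, 0.104]
force: [0.1, 0.4, -1.0]
grip_width: 0.0849
finger_force: 0.0
clock: 14.88
tcp_pos: [0.5155, 0.0762, 0.1044]
eef_rot: [[-0.699, 0.715, 0.002], [0.715, 0.699, 0.0], [-0.001, 0.001, -1.0]]
force: [0.3, 1.0, 6.5]
grip_width: 0.0347
finger_force: 45.1
tcp_pos: [0.5154, 0.0761, 0.1048]
force: [4.3, 2.4, -2.7]
grip_width: 0.0347
finger_force: 45.3
```

```bash
echo '{"sx":[0, 0, 0], "sy":[0, 0, 0], "sz":[-0.0005, -0.001, -0.001], "turn":[0, 0, 0]}' | python3 steer.py|egrep 'tcp|force|width'; echo '{"sx":[0, 0, 0], "sy":[0, 0, 0], "sz":[-0.0005, -0.001, -0.001], "turn":[0, 0, 0]}' | python3 steer.py|egrep 'tcp|force|width'
```

```text
tcp_pos: [0.5154, 0.0761, 0.1055]
force: [5.4, 3.4, -6.5]
grip_width: 0.0343
finger_force: 45.3
tcp_pos: [0.5153, 0.0761, 0.106]
force: [7.4, 4.5, -12.4]
grip_width: 0.0349
finger_force: 46.4
```

```bash
echo '{"sx":[0, 0, 0], "sy":[0, 0, 0], "sz":[-0.001, -0.002, -0.002], "turn":[0, 0, 0]}' | python3 steer.py|egrep 'tcp|force|width'
python3 - <<'E'
from h import *
im=arm.get_image("scene");g=cv2.cvtColor(im,6).astype(int)
cv2.imwrite("pics/s2.png",im);print(g[160:190,366:376:2].T)
E
```

```text
tcp_pos: [0.5152, 0.0761, 0.1064]
force: [13.0, 6.6, -31.4]
grip_width: 0.0345
finger_force: 48.8
[[ 29  45  65  95 150 214 227 178  98  37  16  18  18  17  17  16  14  13
   12  13  20  42  70  83  87 102 128 127 109  98]
 [ 57 101 124 156 221 239 205 120  47  17  16  17  18  15  18  17  16  13
   12  13  12  22  51  80  92  96 111 128 116 101]
 [ 54 103 139 192 235 239 192  98  31  16  16  15  19  18  19  19  16  14
   17  15  12  20  47  80  94  96 102 109 102  95]
 [ 52 108 166 228 243 241 214 133  54  16  16  16  18  16  17  18  17  17
   15  13  15  28  61  87  99 106 112 109 100  93]
 [ 33 109 204 240 243 243 234 168  75  17  15  15  18  19  17  16  15  14
   14  13  24  54  85 103 112 113 108 100  98 106]]
```

The knob lifts about 1.7 mm and then meets a stop. It seems to have slipped one thread further down than intended. I'll grip harder and try a firmer lift, well under the limits, to bring it back up.

```bash
echo '{"sx":[0, 0, 0], "sy":[0, 0, 0], "sz":[0, -0.001, -0.001], "turn":[0, 0, 0]}' | python3 steer.py - 110|egrep 'tcp|force|width'; echo '{"sx":[0, 0], "sy":[0, 0], "sz":[-0.001, -0.001], "turn":[0, 0]}' | python3 steer.py|egrep 'tcp|force|width'
```

```text
tcp_pos: [0.5151, 0.076, 0.107]
force: [15.6, 8.5, -36.3]
grip_width: 0.033
finger_force: 114.3
tcp_pos: [0.5151, 0.076, 0.1073]
force: [19.8, 10.0, -45.3]
grip_width: 0.0328
finger_force: 115.3
```

```bash
echo '{"sx":[0, 0], "sy":[0, 0], "sz":[-0.001, -0.001], "turn":[0, 0]}' | python3 steer.py|egrep 'tcp|force|width'; echo '{"sx":[0, 0], "sy":[0, 0], "sz":[-0.001, -0.001], "turn":[0, 0]}' | python3 steer.py|egrep 'tcp|force: \['
```

```text
tcp_pos: [0.515, 0.0759, 0.1075]
force: [21.9, 11.3, -53.1]
grip_width: 0.0328
finger_force: 116.0
tcp_pos: [0.5149, 0.0759, 0.1077]
force: [25.5, 12.8, -60.5]
```

It holds firmly at 60 N, so I'll stop pulling. The clean way back is to unscrew a further full turn, so that the thread is past the flight's end again, and lift it one thread there. First I'll relax the pull, then turn back.

```bash
echo '{"sx":[0, 0, 0, 0, 0, 0, 0, 0, 0, 0], "sy":[0, 0, 0, 0, 0, 0, 0, 0, 0, 0], "sz":[0.004, 0.0075, 0.0075, 0.0073, 0.0071, 0.0069, 0.0067, 0.0065, 0.0063, 0.0061], "turn":[0, 0, -0.1, -0.28, -0.46, -0.64, -0.82, -1.0, -1.18, -1.36]}' | python3 steer.py - 60; python3 -c "
from h import *
print(arm.observe()['qpos'])"
```

```text
clock: 18.8
tcp_pos: [0.5154, 0.0762, 0.1066]
eef_rot: [[-0.842, -0.539, 0.001], [-0.539, 0.842, 0.001], [-0.002, 0.001, -1.0]]
force: [6.0, 3.9, -4.8]
grip_width: 0.0334
finger_force: 123.5
[ 0.55853213  0.81490354 -1.09377941  1.93129394  0.88978106  0.98109439
  1.17304319]
```

```bash
echo '{"sx":[0, 0, 0, 0, 0, 0, 0, 0], "sy":[0, 0, 0, 0, 0, 0, 0, 0], "sz":[-0.0002, -0.0004, -0.0005, -0.0007, -0.0009, -0.0011, -0.0012, -0.0012], "turn":[-0.18, -0.36, -0.54, -0.72, -0.9, -1.08, -1.2, -1.2]}' | python3 steer.py - 60
python3 - <<'E'
from h import *
print(arm.observe()['qpos'])
im=arm.get_image("scene");cv2.imwrite("pics/s3.png",im);print(cv2.cvtColor(im,6).astype(int)[160:190,366:376:2].T)
E
```

```text
clock: 19.8
tcp_pos: [0.5154, 0.0762, 0.1077]
eef_rot: [[0.193, -0.981, 0.001], [-0.981, -0.193, 0.001], [-0.001, -0.001, -1.0]]
force: [4.9, 3.4, -4.1]
grip_width: 0.0329
finger_force: 123.5
[ 0.62426723  0.91341361 -1.22808325  1.92791042  0.9996036   1.08775864
  2.29368262]
[[ 24  24  25  21  22  21  18  19  17  18  16  20  19  19  17  14  13  13
   14  14  25  49  75  85  87  94 106 106  97  94]
 [ 39  52  44  34  42  53  43  24  20  17  17  17  18  18  16  17  16  16
   15  16  13  30  64  85  92  93 100 110 105  97]
 [ 96 120 135 181 225 228 168  78  21  18  18  17  19  16  17  19  16  15
   14  14  13  23  52  80  92  95 101 109 102  95]
 [ 47  70  98 141 164 158 113  56  22  18  20  18  21  22  28  32  37  40
   46  54  60  68  76  89  99 107 112 110 100  94]
 [ 22  20  22  24  26  23  24  19  19  21  21  22  22  30  48  66  75  78
   77  72  66  61  70  93 108 113 109 101  98 108]]
```

Unscrewing works: the knob edge rose 0.6 px (about 2.5 mm) over 2.56 rad. Now I'll re-grip and turn back 4 rad more.

```bash
echo '{"sx":[0, 0, 0, 0, 0, 0, 0, 0, 0, 0], "sy":[0, 0, 0, 0, 0, 0, 0, 0, 0, 0], "sz":[0, 0, 0, 0, 0, 0, 0, 0, 0, 0], "turn":[0, 0, 0.1, 0.28, 0.46, 0.64, 0.82, 1.0, 1.18, 1.36]}' | python3 steer.py 0.05 60|egrep 'clock|width|force'; echo '{"sx":[0, 0, 0, 0, 0, 0, 0, 0, 0, 0], "sy":[0, 0, 0, 0, 0, 0, 0, 0, 0, 0], "sz":[0, 0, 0, 0, 0, 0, 0, 0, 0, 0], "turn":[0.18, 0.36, 0.54, 0.72, 0.9, 1.08, 1.26, 1.44, 1.62, 1.8]}' | python3 steer.py|egrep 'force: \['; echo '{"sx":[0, 0, 0, 0, 0, 0], "sy":[0, 0, 0, 0, 0, 0], "sz":[0, 0, 0, 0, 0, 0], "turn":[0.18, 0.36, 0.54, 0.72, 0.84, 0.84]}' | python3 steer.py; echo '{"sx":[0, 0, 0, 0], "sy":[0, 0, 0, 0], "sz":[0, 0, 0, 0], "turn":[0, 0, 0, 0]}' | python3 steer.py 0.025 60;python3 -c "
from h import *
print(arm.observe()['qpos'])"
```

```text
clock: 21.1
force: [-0.6, 0.2, -1.1]
grip_width: 0.0501
finger_force: 0.0
force: [-1.2, 0.2, -0.5]
clock: 23.1
tcp_pos: [0.5142, 0.0757, 0.1079]
eef_rot: [[0.617, 0.787, -0.001], [0.787, -0.617, -0.001], [-0.001, -0.0, -1.0]]
force: [-0.2, 0.2, 0.1]
grip_width: 0.0501
finger_force: 0.0
clock: 23.6
tcp_pos: [0.5148, 0.0754, 0.1082]
eef_rot: [[0.618, 0.787, 0.0], [0.787, -0.618, -0.0], [-0.0, 0.0, -1.0]]
force: [-1.2, -1.3, 5.6]
grip_width: 0.0341
finger_force: 59.4
[ 0.07568925  0.54206681 -0.3913841   1.95676679  0.31074124  0.70097326
 -1.17045752]
```

```bash
echo '{"sx":[0, 0, 0, 0, 0, 0, 0, 0, 0, 0], "sy":[0, 0, 0, 0, 0, 0, 0, 0, 0, 0], "sz":[-0.0002, -0.0004, -0.0005, -0.0007, -0.0009, -0.0011, -0.0013, -0.0014, -0.0016, -0.0018], "turn":[-0.18, -0.36, -0.54, -0.72, -0.9, -1.08, -1.26, -1.44, -1.62, -1.8]}' | python3 steer.py|egrep 'tcp|force: \['; echo '{"sx":[0, 0, 0, 0, 0, 0, 0, 0, 0, 0], "sy":[0, 0, 0, 0, 0, 0, 0, 0, 0, 0], "sz":[-0.0002, -0.0004, -0.0005, -0.0007, -0.0009, -0.0011, -0.0013, -0.0014, -0.0016, -0.0018], "turn":[-0.18, -0.36, -0.54, -0.72, -0.9, -1.08, -1.26, -1.44, -1.62, -1.8]}' | python3 steer.py
python3 - <<'E'
from h import *
print(arm.observe()['qpos'])
im=arm.get_image("scene");cv2.imwrite("pics/s4.png",im);print(cv2.cvtColor(im,6).astype(int)[160:190,366:376:2].T)
E
```

```text
tcp_pos: [0.5163, 0.0758, 0.1101]
force: [4.9, 0.9, -1.5]
clock: 26.1
tcp_pos: [0.5156, 0.0771, 0.1118]
eef_rot: [[-0.2, -0.98, 0.002], [-0.98, 0.2, 0.003], [-0.004, -0.001, -1.0]]
force: [1.8, 3.3, -3.0]
grip_width: 0.0345
finger_force: 60.0
[ 0.60127001  0.86333216 -1.17751258  1.92699113  0.94442331  1.04380839
  1.93435941]
[[ 35  59  61  42  29  23  21  19  18  18  15  16  17  17  13  11  16  14
   12  22  45  70  82  86  87  95 109 115 107  98]
 [ 21  24  22  22  18  18  21  16  18  17  19  19  17  18  16  16  14  15
   15  16  32  59  83  93  94  95 109 129 119 101]
 [ 22  22  20  20  19  18  19  19  17  21  18  21  22  30  41  52  59  64
   68  72  74  79  87  94  95  96 104 115 107  95]
 [ 25  25  24  26  27  26  25  25  21  21  21  21  22  31  47  63  69  66
   60  53  46  45  59  85  97 106 113 110 100  93]
 [ 19  22  20  26  28  25  27  26  22  24  26  25  24  22  24  25  24  24
   23  23  21  29  61  94 110 113 108 100  98 108]]
```

The bolt is now back at about 116 mm. I'll turn a little further and probe upward.

```bash
echo '{"sx":[0, 0, 0, 0, 0, 0], "sy":[0, 0, 0, 0, 0, 0], "sz":[-0.0002, -0.0003, -0.001, -0.002, -0.003, -0.003], "turn":[-0.15, -0.3, -0.3, -0.3, -0.3, -0.3]}' | python3 steer.py|egrep 'tcp|force: \['; echo '{"sx":[0, 0, 0], "sy":[0, 0, 0], "sz":[-0.001, -0.002, -0.002], "turn":[0, 0, 0]}' | python3 steer.py|egrep 'tcp|force: \['
```

```text
tcp_pos: [0.5153, 0.0772, 0.1144]
force: [4.7, 4.9, -7.6]
tcp_pos: [0.5153, 0.0772, 0.1164]
force: [4.2, 4.5, -6.8]
```

It lifts freely here, with only its own 7 N. I'll raise it one thread and turn forward over the flight's end.

```bash
echo '{"sx":[0, 0, 0, 0], "sy":[0, 0, 0, 0], "sz":[-0.001, -0.002, -0.0027, -0.0027], "turn":[0, 0, 0, 0]}' | python3 steer.py|egrep 'tcp|force: \['; echo '{"sx":[0, 0, 0, 0, 0, 0, 0], "sy":[0, 0, 0, 0, 0, 0, 0], "sz":[0, 0, 0, 0, 0, 0, 0], "turn":[0.15, 0.3, 0.45, 0.6, 0.75, 0.9, 0.9]}' | python3 steer.py;python3 -c "
from h import *
s=arm.observe();print(s['qpos'],s['wrist_torque'])"
```

```text
tcp_pos: [0.5153, 0.0771, 0.119]
force: [4.4, 5.8, -7.3]
clock: 28.65
tcp_pos: [0.5161, 0.0768, 0.1194]
eef_rot: [[-0.726, -0.687, 0.003], [-0.687, 0.726, 0.003], [-0.004, -0.0, -1.0]]
force: [6.6, 4.5, -7.3]
grip_width: 0.0346
finger_force: 60.5
[ 0.53531132  0.757915   -1.04953708  1.92632881  0.81609986  0.95597836
  1.41482449] [ 0.94813268 -1.30937931 -0.13145873]
```

```bash
echo '{"sx":[0, 0, 0, 0], "sy":[0, 0, 0, 0], "sz":[0.0005, 0.001, 0.0015, 0.0015], "turn":[0, 0, 0, 0]}' | python3 steer.py|egrep 'tcp|force: \['; echo '{"sx":[0, 0, 0], "sy":[0, 0, 0], "sz":[0.0005, 0.001, 0.001], "turn":[0, 0, 0]}' | python3 steer.py|egrep 'tcp|force: \['
```

```text
tcp_pos: [0.5161, 0.0768, 0.1177]
force: [6.2, 4.2, -6.8]
tcp_pos: [0.5161, 0.0768, 0.1172]
force: [3.3, 2.1, -1.9]
```

```bash
echo '{"sx":[0, 0], "sy":[0, 0], "sz":[0.0005, 0.0005], "turn":[0, 0]}' | python3 steer.py|egrep 'tcp|force: \['
```

```text
tcp_pos: [0.5161, 0.0768, 0.1171]
force: [5.0, 3.3, 3.6]
```

The floor is at exactly the predicted height, so the bolt is back on the correct thread at about 121.8 mm. Now turn it forward, with about 11.8 rad to go.

```bash
echo '{"sx":[0, 0, 0, 0, 0, 0, 0, 0, 0, 0], "sy":[0, 0, 0, 0, 0, 0, 0, 0, 0, 0], "sz":[0.0002, 0.0004, 0.0005, 0.0007, 0.0009, 0.0011, 0.0013, 0.0014, 0.0016, 0.0018], "turn":[0.18, 0.36, 0.54, 0.72, 0.9, 1.08, 1.26, 1.44, 1.62, 1.8]}' | python3 steer.py|egrep 'tcp|force: \['; echo '{"sx":[0, 0, 0, 0, 0, 0, 0, 0, 0, 0], "sy":[0, 0, 0, 0, 0, 0, 0, 0, 0, 0], "sz":[0.0002, 0.0004, 0.0005, 0.0007, 0.0009, 0.0011, 0.0013, 0.0014, 0.0016, 0.0018], "turn":[0.18, 0.36, 0.54, 0.72, 0.9, 1.08, 1.26, 1.44, 1.62, 1.8]}' | python3 steer.py
python3 - <<'E'
from h import *
print(arm.observe()['qpos'])
E
```

```text
tcp_pos: [0.5159, 0.0753, 0.1152]
force: [3.3, 0.5, 6.7]
clock: 32.28
tcp_pos: [0.5145, 0.0759, 0.1133]
eef_rot: [[0.956, 0.293, -0.0], [0.293, -0.956, -0.0], [-0.0, -0.0, -1.0]]
force: [-1.6, 0.4, 10.3]
grip_width: 0.0346
finger_force: 62.1
[-0.06490989  0.51041385 -0.21220237  1.96322257  0.16329715  0.68452998
 -1.65139184]
```

```bash
echo '{"sx":[0, 0, 0, 0, 0, 0], "sy":[0, 0, 0, 0, 0, 0], "sz":[0.0002, 0.0004, 0.0005, 0.0007, 0.0009, 0.0009], "turn":[0.18, 0.36, 0.54, 0.72, 0.9, 0.9]}' | python3 steer.py|egrep 'tcp|force: \['
echo '{"sx":[0, 0, 0, 0, 0, 0, 0, 0, 0, 0], "sy":[0, 0, 0, 0, 0, 0, 0, 0, 0, 0], "sz":[0, 0, 0, 0, 0.001, 0.002, 0.003, 0.004, 0.004, 0.004], "turn":[0, 0, -0.1, -0.28, -0.46, -0.64, -0.82, -1.0, -1.18, -1.36]}' | python3 steer.py 0.05 60|egrep 'width|force: \['; echo '{"sx":[0, 0, 0, 0, 0, 0, 0, 0, 0, 0], "sy":[0, 0, 0, 0, 0, 0, 0, 0, 0, 0], "sz":[0, 0, 0, 0, 0, 0, 0, 0, 0, 0], "turn":[-0.18, -0.36, -0.54, -0.72, -0.9, -1.08, -1.26, -1.44, -1.62, -1.8]}' | python3 steer.py|egrep 'force: \['; echo '{"sx":[0, 0, 0, 0, 0, 0, 0, 0, 0], "sy":[0, 0, 0, 0, 0, 0, 0, 0, 0], "sz":[0, 0, 0, 0, 0, 0, 0, 0, 0], "turn":[-0.18, -0.36, -0.54, -0.72, -0.9, -1.08, -1.26, -1.44, -1.44]}' | python3 steer.py
python3 - <<'E'
from h import *
print(arm.observe()['qpos'])
im=arm.get_image("scene");cv2.imwrite("pics/s5.png",im)
a=cv2.imread("pics/scene0.png")
cv2.imwrite("pics/cmp2.png",np.hstack([cv2.resize(i[155:200,346:396],None,fx=8,fy=8,interpolation=cv2.INTER_CUBIC) for i in(a,im)]))
E
```

```text
tcp_pos: [0.5147, 0.0768, 0.1125]
force: [-1.0, 3.6, 8.9]
force: [-0.5, 0.1, 0.1]
grip_width: 0.0503
force: [0.9, 0.4, -0.9]
clock: 36.65
tcp_pos: [0.5142, 0.0752, 0.1072]
eef_rot: [[-0.652, -0.758, -0.002], [-0.758, 0.652, 0.0], [0.001, 0.001, -1.0]]
force: [0.9, 0.0, -0.5]
grip_width: 0.0497
finger_force: 0.0
[ 0.54425247  0.79424491 -1.06547344  1.93264067  0.86219676  0.96390967
  1.48478643]
```

View pics/cmp2.png

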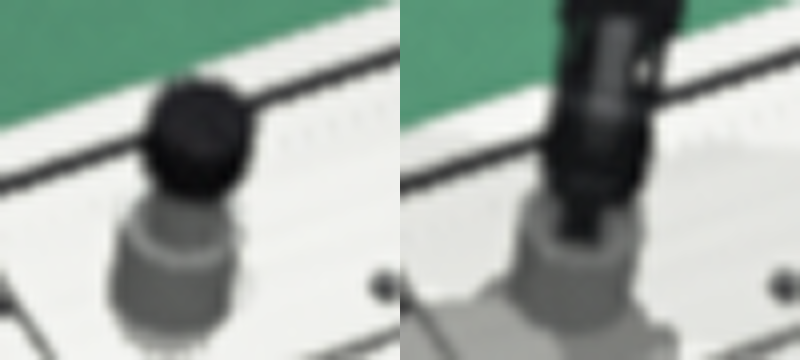

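The finger hides the knob here, but the forces have been consistent. I'll grip and do the next stroke.

```bash
echo '{"sx":[0, 0, 0, 0], "sy":[0, 0, 0, 0], "sz":[0, 0, 0, 0], "turn":[0, 0, 0, 0]}' | python3 steer.py 0.025 60|egrep 'tcp|force|width'; echo '{"sx":[0, 0, 0, 0, 0, 0, 0, 0, 0, 0], "sy":[0, 0, 0, 0, 0, 0, 0, 0, 0, 0], "sz":[0.0002, 0.0004, 0.0005, 0.0007, 0.0009, 0.0011, 0.0013, 0.0014, 0.0016, 0.0018], "turn":[0.18, 0.36, 0.54, 0.72, 0.9, 1.08, 1.26, 1.44, 1.62, 1.8]}' | python3 steer.py|egrep 'tcp|force: \['; echo '{"sx":[0, 0, 0, 0, 0, 0, 0, 0, 0, 0], "sy":[0, 0, 0, 0, 0, 0, 0, 0, 0, 0], "sz":[0.0002, 0.0004, 0.0005, 0.0007, 0.0009, 0.0011, 0.0013, 0.0014, 0.0016, 0.0018], "turn":[0.18, 0.36, 0.54, 0.72, 0.9, 1.08, 1.26, 1.44, 1.62, 1.8]}' | python3 steer.py|egrep 'tcp|force: \[';echo '{"sx":[0, 0, 0, 0, 0, 0], "sy":[0, 0, 0, 0, 0, 0], "sz":[0.0002, 0.0004, 0.0005, 0.0007, 0.0009, 0.0009], "turn":[0.18, 0.36, 0.54, 0.72, 0.9, 0.9]}' | python3 steer.py|egrep 'tcp|force: \[|rot'
python3 -c "
from h import *
print(arm.observe()['qpos'])"
```

```text
tcp_pos: [0.5147, 0.0754, 0.1078]
force: [-0.7, -1.9, 5.1]
grip_width: 0.0347
finger_force: 59.7
tcp_pos: [0.5148, 0.0771, 0.1061]
force: [-1.1, 2.4, 0.5]
tcp_pos: [0.5164, 0.0767, 0.1045]
force: [2.2, -1.2, -1.0]
tcp_pos: [0.5163, 0.0758, 0.1036]
eef_rot: [[0.88, -0.474, 0.003], [-0.474, -0.88, -0.0], [0.003, -0.001, -1.0]]
force: [4.7, -2.7, 0.6]
[-0.22168324  0.51780821 -0.01373726  1.97532944  0.01291022  0.6453447
 -2.30871359]
```

```bash
echo '{"sx":[0, 0, 0, 0, 0, 0, 0, 0, 0, 0], "sy":[0, 0, 0, 0, 0, 0, 0, 0, 0, 0], "sz":[0, 0, 0, -0.02, -0.05, -0.08, -0.08, -0.08, -0.08, -0.08], "turn":[0, 0, 0, -0.1, -0.28, -0.46, -0.64, -0.82, -1.0, -1.18]}' | python3 steer.py 0.06 60|egrep 'width|force: \['
python3 - <<'E'
from h import *
im=arm.get_image("scene");cv2.imwrite("pics/s6.png",im);print(cv2.cvtColor(im,6).astype(int)[160:190,366:376:2].T)
E
echo '{"sx":[0, 0, 0, 0, 0, 0, 0, 0, 0, 0], "sy":[0, 0, 0, 0, 0, 0, 0, 0, 0, 0], "sz":[0, 0, 0, 0, 0, 0.01, 0.03, 0.05, 0.05, 0.05], "turn":[-0.18, -0.36, -0.54, -0.72, -0.9, -1.08, -1.26, -1.44, -1.62, -1.62]}' | python3 steer.py
```

```text
force: [-0.6, -0.4, 0.5]
grip_width: 0.06
[[ 88  82  77  71 110 187 207 158  84  35  19  20  21  20  18  14  16  11
   12  14  24  49  72  82  85  99 121 122 103  93]
 [ 26  23  24  22  56 102 100  62  24  15  15  19  22  20  19  14  16  14
   15  14  14  30  62  83  89  91  98 107 100  93]
 [ 21  23  22  19  24  31  32  22  18  18  19  18  18  18  18  19  16  16
   14  15  12  24  54  81  89  91  99 106  99  92]
 [ 25  33  38  44  51  60  65  47  23  15  16  18  19  19  17  16  18  17
   15  12  12  37  71  90  97 104 109 106  96  91]
 [ 69  88 110 129 150 180 185 134  60  17  16  14  17  16  16  15  16  10
   16  24  40  69  90 102 109 109 106  97  96 105]]
clock: 43.0
tcp_pos: [0.5144, 0.0757, 0.1329]
eef_rot: [[-0.667, 0.745, -0.001], [0.745, 0.667, 0.0], [0.001, -0.0, -1.0]]
force: [-0.5, 0.3, -0.1]
grip_width: 0.0598
finger_force: 0.0
```

The image puts the bolt at about 112.7 mm, matching the 112.8 expected. I'll descend, grip and turn forward 2.7 rad.

```bash
echo '{"sx":[0, 0, 0, 0, 0], "sy":[0, 0, 0, 0, 0], "sz":[0.012, 0.022, 0.0285, 0.0285, 0.0285], "turn":[0, 0, 0, 0, 0]}' | python3 steer.py |egrep 'tcp|force|width'; echo '{"sx":[0, 0, 0, 0, 0], "sy":[0, 0, 0, 0, 0], "sz":[0, 0, 0, 0, 0], "turn":[0, 0, 0, 0, 0]}' | python3 steer.py 0.025 60|egrep 'tcp|force|width'; echo '{"sx":[0, 0, 0, 0, 0, 0, 0, 0, 0, 0], "sy":[0, 0, 0, 0, 0, 0, 0, 0, 0, 0], "sz":[0.0002, 0.0004, 0.0005, 0.0007, 0.0009, 0.0011, 0.0013, 0.0014, 0.0016, 0.0018], "turn":[0.18, 0.36, 0.54, 0.72, 0.9, 1.08, 1.26, 1.44, 1.62, 1.8]}' | python3 steer.py|egrep 'tcp|force: \['; echo '{"sx":[0, 0, 0, 0, 0, 0, 0, 0], "sy":[0, 0, 0, 0, 0, 0, 0, 0], "sz":[0.0002, 0.0004, 0.0005, 0.0007, 0.0009, 0.0009, 0.0009, 0.0009], "turn":[0.18, 0.36, 0.54, 0.72, 0.9, 0.9, 0.9, 0.9]}' | python3 steer.py
python3 - <<'E'
from h import *
s=arm.observe();print(s['qpos'],s['wrist_torque'])
im=arm.get_image("scene");cv2.imwrite("pics/s7.png",im);print(cv2.cvtColor(im,6).astype(int)[174:190,366:376:2].T)
E
```

```text
tcp_pos: [0.5149, 0.076, 0.1049]
force: [-0.9, 0.7, 0.9]
grip_width: 0.0602
finger_force: 0.0
tcp_pos: [0.5155, 0.0762, 0.1054]
force: [-0.1, 1.2, 5.9]
grip_width: 0.0345
finger_force: 59.5
tcp_pos: [0.5155, 0.0762, 0.1036]
force: [0.7, 0.9, 5.9]
clock: 46.5
tcp_pos: [0.5155, 0.0762, 0.1027]
eef_rot: [[0.923, -0.386, 0.002], [-0.386, -0.923, 0.001], [0.001, -0.001, -1.0]]
force: [-1.2, 0.8, 5.9]
grip_width: 0.0345
finger_force: 60.2
[-0.29942636  0.51999173  0.08443717  1.98091292 -0.07067614  0.64170817
 -2.13607806] [ 0.36169498 -0.20802373 -0.18061901]
[[ 22  19  14  13  15  13  16  30  59  78  86  99 125 126 108  96]
 [ 19  17  16  14  14  14  15  15  38  74  89  95 110 126 115  99]
 [ 20  18  17  16  16  11  14  12  36  72  90  95 101 108 101  94]
 [ 15  18  17  16  14  15  13  22  51  82  97 106 111 108  99  92]
 [ 18  18  18  14  13  12  28  56  80  99 110 111 106  98  97 106]]
```

The knob edge now sits at the rows for z = 110 mm. The knob is gripped at 60 N and held still, so I'm handing in.

```bash
python3 -c "
from plant import arm
print(arm.hand_in())"
```

```text
the job is handed in; nothing more can be done
None
```

I handed the job in with the bolt at about 110 mm by the camera, roughly one turn forward from the single drop, and the knob held still at 60 N. On the way it slipped one thread too far, so I unscrewed it a further turn and lifted it back onto the right thread. I could not read the bolt's angle directly, and the hand-in gave no verdict.

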